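# Refit the screw cap of a dry-storage canister

## Robot

A 7-joint arm with a two-finger parallel gripper is mounted at the origin on the work surface. World frame = base frame: x ahead of the robot, y to its left, z up, the work surface at z = 0. Lengths are in m, angles in rad, forces in N, time in s.
With the tool pointing down it reaches from about 0.4 to 0.85 m from the base axis. Payload 6.9 kg.
Tool frame: the origin (TCP) lies midway between the tips of the shut fingers; the grasp point (between the pads) lies behind it (ctrl.pinch_z is the z of the grasp point in the tool frame, in m); z points along the fingers, y is the direction in which the jaws open and shut (so a half turn about z gives the same grasp; the last joint's range is limited). The gripper opens to 85 mm and grips with 20 to 120 N. Pads are 22 mm wide; open, the fingers measure 114 mm over their backs; the gripper's body (76 mm by 85 mm) begins 54 mm behind the grasp point. The pads swing forward as they close: fully open they stand 13 mm farther back than shut.
Start: joints at [1.357, 0.507, -0.238, 1.5, 0.126, 1.149, -0.155], TCP at [0.196, -0.594, 0.231] pointing down, gripper open.
Joint ranges: [-3.08, 3.08], [-0.24, 2.05], [-1.43, 1.35], [0, 2.5], [-1.52, 4.66], [0.17, 1.96], [-2.89, 2.89]. Speed limits (rad/s): [2.39, 2.39, 3.14, 3.14, 3.14, 3.14, 3.14].

## Interface

Orientations are given as a unit quaternion [w, x, y, z].
In Python, from station import ctrl, get_state, vision, ticket, models gives the robot as it stands. Calls block until the motion is done:
- ctrl.movep(position, orientation): joint-space move of the TCP to a pose.
- ctrl.movel(position, frame=None, max_speed=0.15): straight line of the TCP; frame=None keeps the orientation; max_speed is the mean speed in m/s.
- ctrl.set_joints(angles): joint-space move.
- ctrl.ungrasp() and ctrl.close_gripper(force=None): open the fingers fully, or close them until they stop; force is the grip in N (None keeps the last).
- ctrl.pause(seconds).
- ctrl.ik(position, orientation): joint angles nearest the present ones, or None.
- get_state(): the state.
- vision.grab_frame(name): name is "scene" or "side" or "wrist"; returns (picture, depth): 480x640x3 uint8, blue, green, red; 480x640 float32, m along the optical axis (not along the pixel's ray), 0 where there is no reading.
- vision.camera_info(name): a dict with "mtx" (3x3 intrinsics, pixels), "R" (3x3) and "t" (3): a world point X has camera coordinates R X + t; the wrist camera has in their place "hand_eye" (4x4, takes a point from camera to tool coordinates, whose origin is the TCP and whose axes are the flange's). Camera axes: x right, y down, z forward; pixel columns grow to the right and rows downward; lengths in m; the calibration is good to about 2 mm. The wrist camera is an equidistant fisheye: a pixel r from the principal point sees the ray r / f radians off the axis. A picture is of the moment at which its call begins: read the wrist's pose just before it. camera_info takes no time and is no camera call.
A pose or a line that the arm cannot do raises ctrl.Unreachable and nothing moves.
- ticket.close_job(): hands the job in, once; it reports no verdict.
Trained networks look in the newest picture that a camera, given by its name, has taken for a name from the list of things; names that differ only in an ending like _2 or _b are one class to them, and where a whole thing is asked for, a point or a joint stands for the part that bears it (a point fixed in the world has none). Each returns a list of dicts, best first, with "p" (0 to 1); they miss things now and then, are a little off and sometimes report something else, mostly with a low value. They report only what shows in the picture. A call takes as long as a camera call. They do not tell look-alikes from the thing itself.
- models.recognise(camera, target): "point" ([column, row] in pixels, amid what is visible of it).
- models.masks_of(camera, target): "mask" (480x640 bool, what is visible of it) and "point" ([column, row] in pixels, amid what is visible of it).
The state is a dict: "time": time; "qpos": joint angles; "qd": joint speeds; "tau": joint torques, N m; "tcp_pos": TCP position; "eef_rot": TCP orientation; "contact_force": force on the tool from outside, world axes, zero at the start; "wrist_torque": the same for the moment, N m; "width": finger opening in m.
Only numpy, scipy, OpenCV 4.12 (cv2) and the standard library are available. Lean on these libraries where they do the work, as an engineer would, in place of code of your own. Each camera call takes 0.05 s, during which the arm holds its last target.

## Task

Put the black cap back on the canister's threaded neck: set it over the neck, turn it backwards (anticlockwise seen from above) under a light push until it clicks down past the start of the thread, then keep it pushed down and turn it clockwise until it is fully home at its stop, and let go. Be gentle with the thread: no hard pressing or wrenching, and leave the other things on the bench where they are.

Things in the scene. Friction and masses are not known exactly. Their poses are not given: they have to be found in the camera images.
- cap: Loose black plastic screw cap, mouth down, 90 mm across, 67 mm tall, 0.1 to 0.2 kg, standing on the bench at the start. Origin: centre of its underside (skirt's lower rim); z up, x along the grip bar. Skirt hollow 30 mm deep, 80 mm inside; round top plate from z = 30 to 34 mm; on it the grip bar, 60 mm long (x), 16 mm wide (y), z = 34 to 67 mm.
- cap_bar (a point): Point on the cap's axis inside the grip bar, 56 mm above the cap's underside: the height to grip. Axes as cap.
- cap_pins (a point): Point on the cap's axis, 4 mm above its underside, level with the cap's thread: four round steel pins, 5 mm thick, that point inward from the skirt to a radius of 33 mm, at 45, 135, 225 and 315 degrees from x. They make a quarter turn of the cap come to the same. Axes as cap.
- canister: Grey metal canister, 116 mm diameter, 100 mm tall to its flat shoulder, fixed upright on a steel foot plate (150 x 130 mm) bolted to the bench. Origin: centre of its underside, on the bench. The aluminium neck on its shoulder is coaxial, 64 mm in diameter, 32.5 mm high, with a tapered top edge. More than 80 N in all between cap and canister (some 2.5 N m on the cap against a stop) harms the thread.
- shoulder (a point): Centre of the flat shoulder at the foot of the neck, 100 mm above the bench. Heights of the cap's underside above it: 13 to 19 mm while its pins ride on the ridges, about 10 mm with the pins down in the gaps and the cap just touching the seal, 2.5 mm pressed right down, 4.5 mm when turned home and let go. Axes as canister.
- neck_ridges (a point): Point on the neck's axis, 18 mm above the shoulder. Round the neck run 4 ridges, 4 mm thick, a quarter turn apart, climbing anticlockwise 6.5 mm in 66 degrees, an upright stop at each low end, a 24 degree gap past each high end. Their angle varies and NO yaw here tells it. Clockwise on top of them the pins jam at the stops; anticlockwise they climb and drop in the gaps.
- seal_top (a point): Top of the sprung rubber seal in the neck's mouth, 40 mm above the shoulder. It pushes the cap up with 2.5 N at first touch, 4.5 N when home. From the gaps press the cap 4 to 7 mm below first touch and turn it clockwise under the ridges, 60 to 75 degrees, to a firm stop. Let go in the gaps it comes up again; turned home it stays.
- bin: Bystander: open blue plastic parts bin, 150 x 120 x 70 mm. Origin: centre of its underside.
- carton: Bystander: cardboard carton, 90 x 120 x 70 mm. Origin: centre of its underside.
- transformer: Bystander: small steel transformer with a copper winding, 54 x 70 x 62 mm. Origin: centre of its underside.
- heatsink: Bystander: finned aluminium heatsink, 80 x 60 x 32 mm, fins up. Origin: centre of its underside.
There are look-alikes about, which are no part of the job. Of the things that look like the canister, the smallest one is meant.

How it is judged:
By the outcome, as a careful person would: the job done as asked, in the order asked, and still so for the second after the job is handed in, with the robot touching nothing.
It also fails if it takes over 72 s, if anything falls off the work surface, if the arm or the gripper's body presses on something with over 40 N, if the wrist force passes 120 N, or if a joint passes its speed limit or range.

## Working session

There is one attempt and no reset: what is moved stays moved. The work goes in short steps, each a Python script; the robot and the scene stay as the last script left them, time stands still between calls to the robot, and variables do not carry over. Pictures are saved under pics/ and viewed, and the job is handed in when it is done.

```bash
ls; mkdir -p pics
python3 - <<'E'
from station import ctrl, get_state, vision, ticket, models
import cv2
print(get_state()); print(ctrl.pinch_z)
for n in ["scene","side","wrist"]:
    im,d=vision.grab_frame(n); cv2.imwrite(f"pics/{n}0.png",im)
    print(n,vision.camera_info(n))
    for t in ["cap","canister"]:
        print(t,[(round(r['p'],2),r['point'],int(r['mask'].sum())) for r in models.masks_of(n,t)])
print(get_state()['time'])
E
```

```text
pics
{'time': 0.0, 'qpos': array([ 1.35747663,  0.50831779, -0.23753837,  1.50114106,  0.12570157,
        1.14890167, -0.15482911]), 'qd': array([ 0.00026455, -0.00045318, -0.00089882, -0.00115643, -0.00063953,
        0.00155071,  0.00114564]), 'tau': array([-2.32128459e-04, -6.20593143e+01, -2.18690537e+00, -2.49652576e+01,
        1.26952410e-02,  1.19324852e-02, -2.18480977e-05]), 'tcp_pos': array([ 0.19567674, -0.59304394,  0.23043976]), 'eef_rot': array([-8.74776200e-04,  9.87320613e-01,  1.58736316e-01, -1.56752981e-04]), 'contact_force': array([-0.44576442,  0.0521425 ,  0.13985182]), 'wrist_torque': array([-0.02571886,  0.00140498, -0.02612835]), 'width': 0.08523200832008838}
-0.0187
scene {'mtx': array([[506.83191532,   0.        , 318.00448332],
       [  0.        , 506.83191532, 242.64991156],
       [  0.        ,   0.        ,   1.        ]]), 'R': array([[ 0.20329821,  0.97911172,  0.00317567],
       [ 0.63423584, -0.12921745, -0.76226488],
       [-0.74593213,  0.15698121, -0.64725741]]), 't': array([-0.08097183, -0.2475695 ,  1.43410461])}
cap [(0.93, [257.5, 306.
[... 496 characters left out ...]
[346.2, 312.5], 1342)]
canister [(0.97, [311.6, 224.1], 2553), (0.96, [443.6, 366.1], 10896), (0.72, [213.7, 230.3], 5209), (0.63, [390.1, 252.6], 1728)]
wrist {'mtx': array([[371.64829954,   0.        , 326.45240592],
       [  0.        , 371.64829954, 234.99207338],
       [  0.        ,   0.        ,   1.        ]]), 'hand_eye': array([[ 2.99005593e-04, -9.56241959e-01, -2.92576871e-01,
         7.46666989e-02],
       [ 9.99999732e-01,  9.05777335e-05,  7.25933266e-04,
         1.89062348e-04],
       [-6.67666899e-04, -2.92577010e-01,  9.56241731e-01,
        -1.42446953e-01],
       [ 0.00000000e+00,  0.00000000e+00,  0.00000000e+00,
         1.00000000e+00]])}
cap []
canister []
0.45
```

View pics/scene0.png

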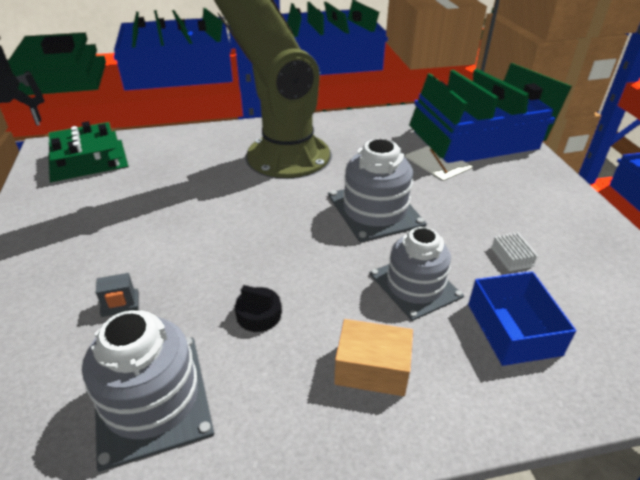

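View pics/side0.png

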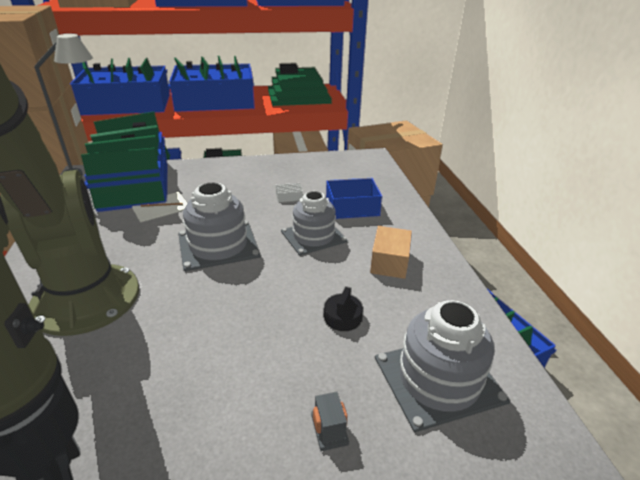

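The smallest canister is at scene (418,272) / side (313,224), and the cap at scene (258,306) / side (344,312). Next I'll measure both from depth.

```bash
cat > h.py <<'E'
from station import ctrl, get_state, vision, ticket, models
import numpy as np, cv2
from scipy.spatial.transform import Rotation as Ro
def cloud(n,d,mask):
    I=vision.camera_info(n);K=I['mtx']
    v,u=np.nonzero(mask&(d>0)); z=d[v,u]
    P=np.c_[(u-K[0,2])/K[0,0]*z,(v-K[1,2])/K[1,1]*z,z]
    return (P-I['t'])@I['R']
def circ(P,it=20):
    # robust circle fit
    from scipy.optimize import least_squares
    c0=P.mean(0)
    return least_squares(lambda x:np.hypot(P[:,0]-x[0],P[:,1]-x[1])-x[2],[c0[0],c0[1],.04],loss='soft_l1',f_scale=.001).x
def quat(yaw): # tool down, tool-x axis at angle yaw in world; y = R*...
    # columns: x=(c,s,0), y=(s,-c,0), z=(0,0,-1)
    c,s=np.cos(yaw),np.sin(yaw)
    q=Ro.from_matrix([[c,s,0],[s,-c,0],[0,0,-1]]).as_quat()
    return np.r_[q[3],q[:3]]
E
python3 - <<'E'
from h import *
for n,pc in [("scene",(418,272)),("side",(313,224))]:
    im,d=vision.grab_frame(n)
    for t in ["cap","canister"]:
        for r in models.masks_of(n,t):
            if r['p']<.6: continue
            P=cloud(n,d,r['mask'])
            print(n,t,round(r['p'],2),r['point'],"med",np.median(P,0).round(3),"zmax",np.percentile(P[:,2],[50,95,99]).round(3))
            if t=="cap":
                for a,b in [(.005,.027),(.029,.038),(.06,.072),(.045,.072)]:
                    Q=P[(P[:,2]>a)&(P[:,2]<b)]
                    if len(Q)>10:
                        w,V=np.linalg.eigh(np.cov(Q[:,:2].T)); 
                        print("  ",a,b,len(Q),Q.mean(0).round(4),"yaw",np.degrees(np.arctan2(V[1,1],V[0,1])).round(1),np.sqrt(w).round(4),circ(Q[:,:2]).round(4))
            else:
                for a,b in [(.02,.04),(.05,.08),(.097,.104),(.126,.137),(.137,.145)]:
                    Q=P[(P[:,2]>a)&(P[:,2]<b)]
                    if len(Q)>10: print("  ",a,b,len(Q),Q.mean(0).round(4),circ(Q[:,:2]).round(4))
E
```

```text
scene canister 0.69 [141.6, 388.5] med [ 0.778 -0.335  0.107] zmax [0.107 0.181 0.185]
   0.02 0.04 584 [ 0.7883 -0.3303  0.0285] [ 0.7262 -0.3487  0.0768]
   0.05 0.08 1196 [ 0.7869 -0.331   0.0649] [ 0.726  -0.3487  0.0769]
   0.097 0.104 306 [ 0.7871 -0.3301  0.1005] [ 0.7262 -0.3486  0.0768]
   0.126 0.137 2654 [ 0.758  -0.341   0.1323] [ 0.7247 -0.3491  0.061 ]
   0.137 0.145 122 [ 0.7582 -0.3388  0.1405] [ 0.7242 -0.348   0.0446]
scene canister 0.65 [379.6, 192.7] med [0.352 0.143 0.09 ] zmax [0.09  0.177 0.185]
   0.02 0.04 411 [0.3576 0.1416 0.029 ] [0.2985 0.1633 0.0768]
   0.05 0.08 698 [0.3568 0.1419 0.065 ] [0.2986 0.1632 0.0768]
   0.097 0.104 170 [0.3589 0.1445 0.1005] [0.2982 0.1632 0.0771]
   0.126 0.137 839 [0.3315 0.152  0.1322] [0.3017 0.1623 0.0593]
   0.137 0.145 107 [0.3318 0.1467 0.1408] [0.2896 0.1666 0.0516]
side cap 0.87 [341.8, 311.2] med [ 0.573 -0.174  0.034] zmax [0.034 0.068 0.069]
   0.005 0.027 281 [ 0.5684 -0.1861  0.016 ] yaw 158.3 [0.0092 0.0244] [ 0.5795 -0.1528  0.0436]
   0.029 0.038 659 [ 0.5779 -0.1628  0.0343] yaw 161.8 [0.0213 0.024 ] [ 0.57
[... 758 characters left out ...]
0767]
   0.05 0.08 568 [0.3055 0.1021 0.065 ] [0.3012 0.1643 0.077 ]
   0.097 0.104 138 [0.3073 0.1019 0.1003] [0.3013 0.1646 0.077 ]
   0.126 0.137 661 [0.304  0.1295 0.1323] [0.3011 0.1621 0.0598]
   0.137 0.145 92 [0.3031 0.1315 0.1406] [0.3005 0.1684 0.0459]
side canister 0.85 [446.0, 363.4] med [ 0.697 -0.391  0.096] zmax [0.096 0.181 0.185]
   0.02 0.04 484 [ 0.6929 -0.4027  0.0287] [ 0.7277 -0.3483  0.0767]
   0.05 0.08 931 [ 0.6944 -0.4015  0.0651] [ 0.7279 -0.3481  0.0768]
   0.097 0.104 241 [ 0.6943 -0.4003  0.1004] [ 0.7278 -0.3479  0.0768]
   0.126 0.137 1766 [ 0.7097 -0.3776  0.1324] [ 0.728  -0.3485  0.0607]
   0.137 0.145 137 [ 0.7083 -0.3795  0.1405] [ 0.7321 -0.341   0.0504]
```

Run:
```python
from h import *
for nm,p in [("cap",[.578,-.156,.20]),("can",[.565,.170,.25]),("can",[.565,.170,.17])]:
    for y in range(-240,241,20):
        q=ctrl.ik(p,quat(np.radians(y)))
        print(nm,y,None if q is None else np.round(q,2))
print(get_state()['time'])
```

```text
cap -240 [ 0.74  0.6  -0.86  1.62  0.49  1.16  0.28]
cap -220 [ 0.75  0.61 -0.9   1.62  0.51  1.17  0.61]
cap -200 [ 0.76  0.62 -0.92  1.61  0.52  1.18  0.94]
cap -180 [ 0.79  0.64 -0.98  1.61  0.56  1.19  1.26]
cap -160 [ 0.88  0.74 -1.23  1.61  0.72  1.31  1.46]
cap -140 [ 0.88  0.74 -1.23  1.61  0.72  1.31  1.81]
cap -120 [ 0.88  0.74 -1.23  1.61  0.72  1.31  2.16]
cap -100 [-0.38  0.74  1.15  1.63 -0.71  1.25 -2.41]
cap -80 [ 0.2   0.49  0.03  1.62 -0.02  1.03 -2.73]
cap -60 [ 0.26  0.49 -0.06  1.62  0.03  1.03 -2.43]
cap -40 [ 0.31  0.49 -0.14  1.62  0.08  1.04 -2.12]
cap -20 [ 0.37  0.49 -0.23  1.62  0.13  1.04 -1.82]
cap 0 [ 0.45  0.5  -0.36  1.62  0.19  1.06 -1.54]
cap 20 [ 0.52  0.52 -0.48  1.62  0.26  1.07 -1.25]
cap 40 [ 0.57  0.53 -0.55  1.62  0.3   1.08 -0.94]
cap 60 [ 0.61  0.54 -0.63  1.62  0.35  1.1  -0.63]
cap 80 [ 0.65  0.56 -0.71  1.62  0.39  1.11 -0.33]
cap 100 [ 0.7   0.58 -0.79  1.62  0.44  1.13 -0.02]
cap 120 [ 0.74  0.6  -0.86  1.62  0.49  1.16  0.28]
cap 140 [ 0.75  0.61 -0.9   1.62  0.51  1.17  0.61]
cap 160 [ 0.76  0.62 -0.92  1.61  0.52  1.18  0.94]
cap 18
[... 2110 characters left out ...]
  1.68  0.34  1.01 -2.59]
can 0 [ 0.07  0.56 -0.65  1.68  0.39  1.03 -2.28]
can 20 [ 0.13  0.59 -0.76  1.68  0.45  1.06 -1.99]
can 40 [ 0.2   0.63 -0.89  1.68  0.54  1.1  -1.73]
can 60 [ 0.25  0.67 -1.01  1.68  0.62  1.14 -1.45]
can 80 [ 0.26  0.68 -1.04  1.68  0.63  1.16 -1.12]
can 100 [ 0.27  0.69 -1.06  1.68  0.65  1.17 -0.78]
can 120 [ 0.28  0.7  -1.08  1.68  0.66  1.18 -0.45]
can 140 [ 0.29  0.71 -1.11  1.68  0.68  1.19 -0.11]
can 160 [ 0.3   0.72 -1.12  1.68  0.69  1.2   0.22]
can 180 [ 0.3   0.72 -1.13  1.68  0.7   1.2   0.57]
can 200 [ 0.33  0.77 -1.23  1.68  0.76  1.26  0.86]
can 220 [ 0.33  0.77 -1.23  1.68  0.76  1.26  1.21]
can 240 [ 0.33  0.77 -1.23  1.68  0.76  1.26  1.56]
0.75
```

```bash
cat >> h.py <<'E'
def rotq(q): return Ro.from_quat(np.r_[q[1:],q[0]]).as_matrix()
def wrist(name=None):
    s=get_state(); im,d=vision.grab_frame("wrist")
    I=vision.camera_info("wrist"); T=np.eye(4); T[:3,:3]=rotq(s['eef_rot']); T[:3,3]=s['tcp_pos']
    W=T@I['hand_eye']
    if name: cv2.imwrite(name,im)
    return im,d,W,I['mtx']
def wcloud(d,W,K,mask=None):
    m=(d>0) if mask is None else mask&(d>0)
    v,u=np.nonzero(m); z=d[v,u]
    x=(u-K[0,2])/K[0,0]; y=(v-K[1,2])/K[1,1]; r=np.hypot(x,y)+1e-9
    t=np.tan(r)/r
    P=np.c_[x*t*z,y*t*z,z]
    return P@W[:3,:3].T+W[:3,3],u,v
def wproj(X,W,K):
    P=(np.atleast_2d(X)-W[:3,3])@W[:3,:3]
    rr=np.hypot(P[:,0],P[:,1]); th=np.arctan2(rr,P[:,2])
    return np.c_[K[0,2]+K[0,0]*th*P[:,0]/rr,K[1,2]+K[1,1]*th*P[:,1]/rr]
E
python3 - <<'E'
from h import *
ctrl.movep([.578,-.156,.17],quat(np.radians(58)))
print(get_state()['time'],get_state()['tcp_pos'],get_state()['qpos'].round(2))
im,d,W,K=wrist("pics/w1.png")
P,u,v=wcloud(d,W,K)
near=np.hypot(P[:,0]-.578,P[:,1]+.156)<.07; P=P[near]
for a,b in [(-.005,.005),(.028,.040),(.060,.074)]:
    Q=P[(P[:,2]>a)&(P[:,2]<b)]
    if len(Q)<10: continue
    w,V=np.linalg.eigh(np.cov(Q[:,:2].T))
    print(a,len(Q),Q.mean(0).round(4),"box",cv2.minAreaRect((Q[:,:2]*1000).astype(np.float32)),np.degrees(np.arctan2(V[1,1],V[0,1])).round(1))
    h=cv2.convexHull((Q[:,:2]*1000).astype(np.float32))[:,0]; print(circ(h/1000).round(4))
E
```

```text
2.85 [ 0.57764693 -0.15776492  0.16994647] [ 0.59  0.57 -0.6   1.66  0.36  1.03 -0.68]
-0.005 9919 [ 5.831e-01 -1.510e-01 -2.000e-04] box ((578.171630859375, -156.03294372558594), (139.6334991455078, 139.54791259765625), 56.17236328125) 134.7
[ 0.578  -0.156   0.0699]
0.028 7382 [ 0.581  -0.1488  0.0337] box ((578.6635131835938, -152.19224548339844), (87.8980712890625, 87.85757446289062), 49.72148895263672) 149.4
[ 0.5788 -0.1523  0.0447]
0.06 1944 [ 0.5797 -0.1505  0.0666] box ((578.9967651367188, -151.60162353515625), (59.5873908996582, 16.107675552368164), 59.89206314086914) 60.0
[ 0.5784 -0.1512  0.0293]
```

View pics/w1.png

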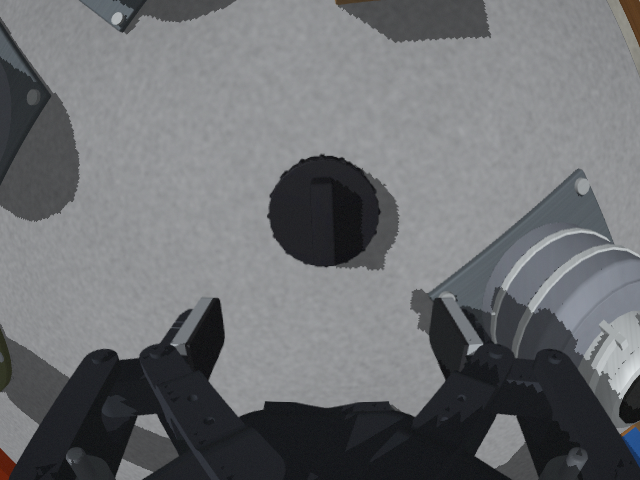

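Run:
```python
from h import *
ctrl.movep([.5655,.170,.27],quat(np.radians(60)))
ctrl.pause(.2)
s=get_state();print(s['time'],s['tcp_pos'],s['qpos'].round(2))
im,d,W,K=wrist("pics/w2.png")
np.savez("w2.npz",d=d,W=W,K=K,im=im)
c=wproj([[.5655,.170,.1325]],W,K)[0];print(c)
cv2.imwrite("pics/w2c.png",cv2.resize(im[int(c[1])-90:int(c[1])+90,int(c[0])-120:int(c[0])+120],None,fx=3.3,fy=3.3,interpolation=cv2.INTER_CUBIC))
P,u,v=wcloud(d,W,K)
P=P[np.hypot(P[:,0]-.5655,P[:,1]-.17)<.075]
for a,b in [(.095,.103),(.106,.116),(.128,.1345),(.138,.142)]:
    Q=P[(P[:,2]>a)&(P[:,2]<b)]
    if len(Q)<10: continue
    h=cv2.convexHull((Q[:,:2]*1000).astype(np.float32))[:,0]
    print(a,len(Q),Q.mean(0).round(4),circ(h/1000).round(4),circ(Q[:,:2]).round(4))
```

```text
4.3833 [0.56590531 0.16837349 0.26947812] [ 0.08  0.48 -0.66  1.53  0.3   1.24 -1.15]
[324.57307198 219.69636591]
0.095 4385 [0.5705 0.1803 0.0993] [0.5648 0.1712 0.0525] [0.5638 0.1699 0.0457]
0.106 327 [0.5692 0.1828 0.1145] [0.5646 0.1711 0.0379] [0.564  0.17   0.0357]
0.128 2135 [0.5665 0.1742 0.1315] [0.5647 0.1711 0.0309] [0.5645 0.1712 0.0261]
0.138 804 [0.5646 0.1713 0.1389] [0.5646 0.1716 0.0155] [0.5646 0.1712 0.0091]
```

View pics/w2c.png

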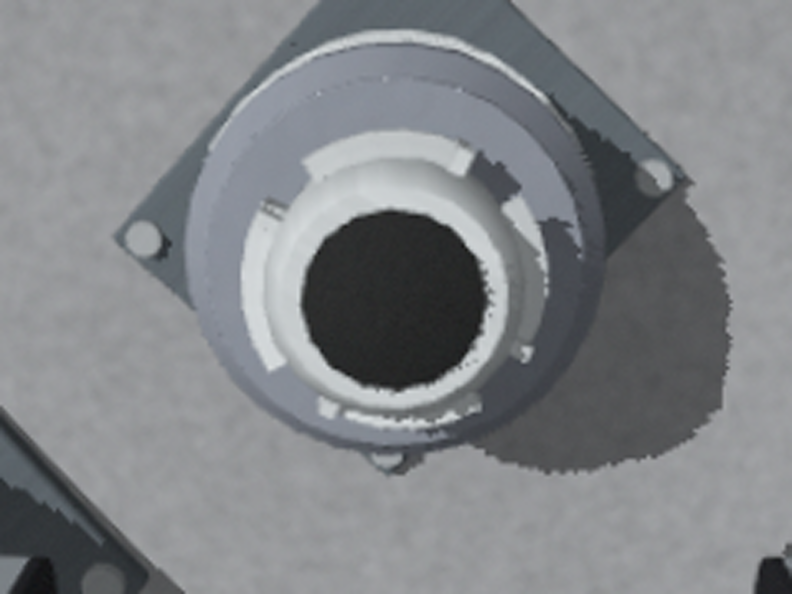

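Run:
```python
from h import *
z=np.load("w2.npz");P,u,v=wcloud(z['d'],z['W'],z['K'])
x=P[:,:2]-[.5646,.1711];r=np.hypot(*x.T);a=np.degrees(np.arctan2(x[:,1],x[:,0]))
m=(r>.0345)&(r<.040)
for k in range(-180,180,4):
    q=m&(a>=k)&(a<k+4)
    if q.sum(): print(k,q.sum(),np.percentile(P[q,2]-.1,[20,50,80,95]).round(4))
```

```text
-180 13 [0.0192 0.0203 0.0209 0.0214]
-176 4 [0.0201 0.0203 0.0207 0.0209]
-168 4 [-0.0006 -0.0001  0.0005  0.0007]
-164 1 [0.0001 0.0001 0.0001 0.0001]
-152 12 [0.0188 0.0194 0.0208 0.0212]
-148 11 [0.0195 0.02   0.0211 0.0213]
-144 9 [0.0148 0.0151 0.0154 0.0158]
-140 7 [0.0147 0.015  0.0155 0.0156]
-136 7 [0.015  0.0152 0.0156 0.0162]
-132 7 [0.0157 0.0162 0.0164 0.0165]
-128 9 [0.0162 0.0164 0.0171 0.0172]
-124 9 [0.0166 0.0169 0.0173 0.0178]
-120 6 [0.0165 0.0172 0.018  0.0182]
-116 8 [0.017  0.0176 0.0182 0.0187]
-112 9 [0.0176 0.018  0.0184 0.0189]
-108 11 [0.0177 0.0186 0.019  0.0194]
-104 10 [0.0183 0.0189 0.0193 0.0196]
-100 11 [0.0187 0.0192 0.0197 0.0202]
-96 12 [0.0193 0.0196 0.0198 0.0204]
-92 13 [0.0193 0.0196 0.0206 0.0211]
-88 16 [0.0186 0.0201 0.0203 0.0204]
-84 3 [0.0064 0.0171 0.019  0.0199]
-80 2 [-0.0006 -0.0005 -0.0004 -0.0003]
-76 5 [-0.0004 -0.0003  0.0002  0.0003]
-72 4 [0.0004 0.0006 0.001  0.0014]
-64 4 [0.0199 0.0203 0.0206 0.0206]
-60 15 [0.0201 0.0205 0.0215 0.022 ]
-56 20 [0.0146 0.0158 0.0197 0.0204]
-52 13 [0.0146 0.015  0.0157 0.016 ]
-48 14 [0.0147
[... 1475 characters left out ...]
  0.0003  0.0009]
108 17 [-0.0009 -0.      0.0007  0.0012]
112 19 [-0.0007 -0.0002  0.0004  0.0008]
116 43 [-0.0005  0.0028  0.0149  0.0199]
120 97 [0.2431 0.2483 0.2539 0.2555]
124 546 [0.2451 0.2484 0.2514 0.2538]
128 72 [0.015  0.2476 0.2518 0.2539]
132 223 [0.2319 0.2345 0.2376 0.2532]
136 74 [0.0164 0.25   0.2696 0.2704]
140 90 [0.19   0.2475 0.2501 0.2507]
144 157 [0.1902 0.2154 0.2497 0.2506]
148 165 [0.1912 0.2119 0.2494 0.2504]
152 127 [0.1947 0.216  0.2498 0.2505]
156 96 [0.2008 0.2492 0.25   0.2504]
160 31 [0.0177 0.2475 0.2496 0.25  ]
164 15 [0.0177 0.0185 0.019  0.0883]
168 15 [0.0181 0.0189 0.0193 0.0198]
172 14 [0.0189 0.0193 0.0198 0.0201]
176 12 [0.0189 0.0195 0.0198 0.0205]
```

Ridges read clearly: stops at ≈29–35° and gaps centred at ≈17° (mod 90). The pins therefore drop at bar yaw ≈152°, so I'll land at ≈120°, turn back ≈32°, then turn ≈67° clockwise. Now the grasp.

```bash
cat >> h.py <<'E'
def st(tag=""):
    s=get_state(); R=rotq(s['eef_rot']); yaw=np.degrees(np.arctan2(R[1,0],R[0,0]))
    print(tag,"t",round(s['time'],2),"p",s['tcp_pos'].round(4),"yaw",round(yaw,1),"tilt",np.degrees(np.arccos(-R[2,2])).round(2),"F",s['contact_force'].round(1),"M",s['wrist_torque'].round(2),"w",round(s['width'],4))
    return s
E
python3 - <<'E'
from h import *
q=quat(np.radians(60)); tgt=np.array([.5789,-.1518,.13])
ctrl.movep(tgt,q); ctrl.pause(.15); s=st("hover")
off=tgt-s['tcp_pos']
t2=np.array([.5789,-.1518,.0373])
ctrl.movel(t2+off); ctrl.pause(.15); s=st("down")
im,d,W,K=wrist("pics/w3.png")
E
```

```text
hover t 5.9 p [ 0.5797 -0.15    0.1308] yaw 60.2 tilt 0.08 F [-1.4  0.2 -0.2] M [ 0.06 -0.04 -0.02] w 0.0856
down t 6.83 p [ 0.5789 -0.1537  0.0377] yaw 60.0 tilt 0.12 F [-0.6 -1.5 -0.1] M [ 0.04 -0.   -0.  ] w 0.0853
```

View pics/w3.png

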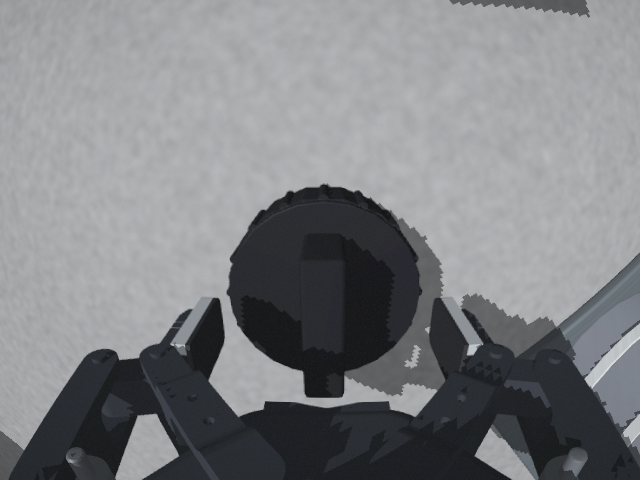

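Run:
```python
from h import *
for i in range(4): s=st(); ctrl.pause(.1)
print((ctrl.ik([.5789,-.1518,.0373],quat(np.radians(60)))-s['qpos']).round(4))
print(s['qd'].round(4), [k for k in dir(ctrl) if k[0]!='_'])
```

```text
t 6.88 p [ 0.5788 -0.1537  0.0376] yaw 60.0 tilt 0.11 F [-0.7  0.   0.3] M [ 0.02  0.01 -0.01] w 0.0858
 t 6.97 p [ 0.5785 -0.1538  0.0373] yaw 60.0 tilt 0.07 F [-0.1  0.1 -0.6] M [0.01 0.   0.03] w 0.0852
 t 7.08 p [ 0.5783 -0.1537  0.0369] yaw 60.0 tilt 0.04 F [-0.  -0.  -0.1] M [ 0.03 -0.01 -0.  ] w 0.0854
 t 7.17 p [ 0.5781 -0.1537  0.0367] yaw 60.0 tilt 0.02 F [-0.7  0.6 -0.9] M [ 0.01  0.01 -0.04] w 0.0853
[-0.0032 -0.0004 -0.0004 -0.0014 -0.001   0.0019 -0.0022]
[-0.0009  0.0027  0.0004  0.0018  0.0006  0.0007 -0.0002] ['Unreachable', 'close_gripper', 'ik', 'movel', 'movep', 'pause', 'pinch_z', 'set_joints', 'ungrasp']
```

Run:
```python
from h import *
ctrl.movel([.5789,-.1518,.0373]); ctrl.pause(.35); st("down")
ctrl.close_gripper(force=45); s=st("closed"); ctrl.pause(.2); s=st("closed")
np.save("zg.npy",s['tcp_pos'])
ctrl.movel([.5789,-.1518,.075],max_speed=.1); ctrl.pause(.3); st("lift")
wrist("pics/w4.png")
```

```text
down t 7.88 p [ 0.5788 -0.1518  0.0373] yaw 60.0 tilt 0.01 F [ 0.3  0.  -0.5] M [ 0.05 -0.04  0.01] w 0.0853
closed t 8.51 p [ 0.579  -0.1518  0.0374] yaw 60.0 tilt 0.02 F [0.3 0.3 0.2] M [-0.   -0.04  0.04] w 0.0151
closed t 8.71 p [ 0.579  -0.1518  0.0374] yaw 60.0 tilt 0.02 F [-0.8  0.4  0.2] M [0.01 0.   0.01] w 0.0154
lift t 9.53 p [ 0.5786 -0.1517  0.0744] yaw 60.0 tilt 0.06 F [ 1.2 -0.1 -1.6] M [ 0.03  0.   -0.01] w 0.0153
```

View pics/w4.png

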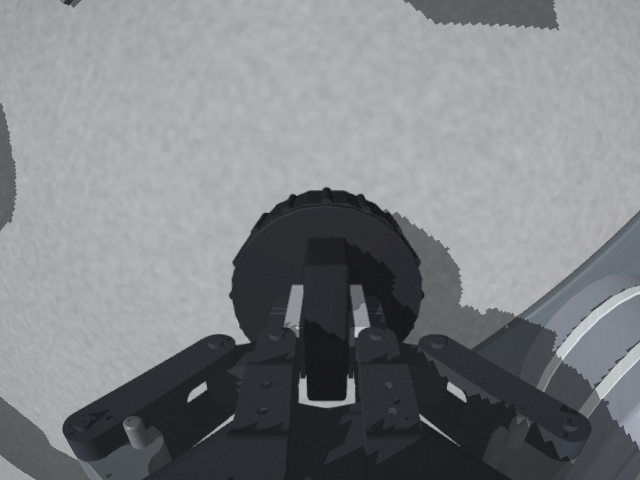

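Run:
```python
from h import *
im,d,W,K=wrist(); P,u,v=wcloud(d,W,K); s=st()
Q=P[(np.hypot(P[:,0]-.5789,P[:,1]+.1518)<.06)&(abs(P[:,2]-.0711)<.004)]
h=cv2.convexHull((Q[:,:2]*1000).astype(np.float32))[:,0]/1000; print("cap in hand",circ(h).round(4),len(Q))
ctrl.movel([.5789,-.1518,.23],max_speed=.2)
y=np.radians(120); nk=np.array([.5646,.1711])
p=nk-.11*np.array([np.cos(y),np.sin(y)])
ctrl.movep([p[0],p[1],.23],quat(y)); ctrl.pause(.4); s=st("look")
im,d,W,K=wrist("pics/w5.png"); P,u,v=wcloud(d,W,K)
P=P[np.hypot(P[:,0]-nk[0],P[:,1]-nk[1])<.075]
for a,b in [(.095,.103),(.129,.1345),(.138,.142)]:
    Q=P[(P[:,2]>a)&(P[:,2]<b)]
    if len(Q)<10: continue
    h=cv2.convexHull((Q[:,:2]*1000).astype(np.float32))[:,0]
    print(a,len(Q),Q.mean(0).round(4),circ(h/1000).round(4),circ(Q[:,:2]).round(4))
np.savez("w5.npz",d=d,W=W,K=K)
```

```text
t 9.63 p [ 0.5788 -0.1517  0.0747] yaw 60.0 tilt 0.03 F [ 0.6 -0.  -1.6] M [-0.05 -0.06 -0.02] w 0.0153
cap in hand [ 0.5789 -0.1513  0.0443] 13969
look t 11.88 p [0.6197 0.0751 0.2301] yaw 119.9 tilt 0.02 F [-0.3 -0.1 -1.6] M [ 0.02 -0.03 -0.01] w 0.0152
0.095 5984 [0.5676 0.1652 0.0993] [0.5646 0.1708 0.0524] [0.564  0.1716 0.0457]
0.129 2834 [0.5652 0.1695 0.1319] [0.5644 0.171  0.03  ] [0.5644 0.1709 0.0256]
0.138 1244 [0.5644 0.1708 0.1389] [0.5646 0.1706 0.0161] [0.5643 0.1709 0.0092]
```

View pics/w5.png

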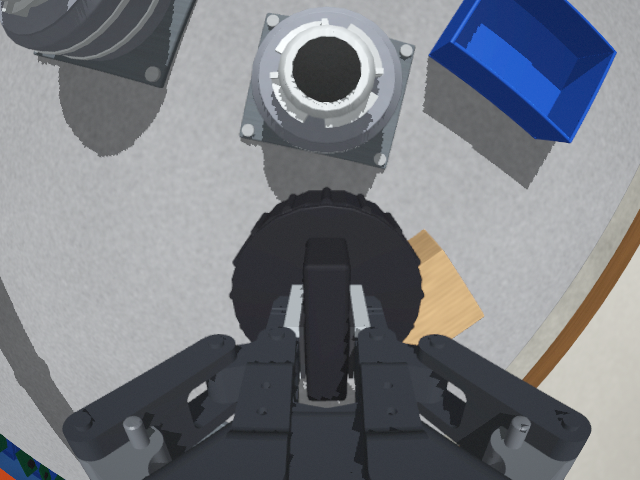

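Run:
```python
from h import *
N=[.5645,.1709]
ctrl.movep(N+[.205],quat(np.radians(120))); ctrl.pause(.4); s=st("above")
for z in [.172,.166,.162,.159,.157,.1555]:
    ctrl.movel(N+[z],max_speed=.05); ctrl.pause(.1); s=st(str(z))
    if s['contact_force'][2]>6 or np.hypot(*s['contact_force'][:2])>6: break
print(s['qpos'].round(3))
```

```text
above t 12.85 p [0.5649 0.1702 0.205 ] yaw 119.9 tilt 0.0 F [-0.4 -0.  -1.2] M [-0.02 -0.02 -0.02] w 0.0156
0.172 t 13.76 p [0.5647 0.1711 0.1724] yaw 120.0 tilt 0.04 F [-1.3  0.6 -2.1] M [ 0.02 -0.   -0.01] w 0.0158
0.166 t 14.12 p [0.5645 0.1709 0.166 ] yaw 120.0 tilt 0.01 F [-0.4 -0.4 -1.4] M [ 0.02 -0.01  0.  ] w 0.015
0.162 t 14.47 p [0.5645 0.1709 0.1619] yaw 120.0 tilt 0.0 F [-0.7  0.3 -2.6] M [ 0.01 -0.03 -0.01] w 0.0157
0.159 t 14.82 p [0.5645 0.1709 0.159 ] yaw 120.0 tilt 0.0 F [-0.3  0.2 -1.6] M [-0.02  0.03  0.03] w 0.0155
0.157 t 15.18 p [0.5645 0.1709 0.157 ] yaw 120.0 tilt 0.0 F [-0.9  0.2 -0.8] M [ 0.01 -0.01  0.02] w 0.0154
0.1555 t 15.53 p [0.5645 0.1709 0.1555] yaw 120.0 tilt 0.0 F [ 0.1 -0.6 -2.1] M [-0.02  0.03 -0.04] w 0.0157
[ 0.181  0.636 -0.862  1.699  0.543  1.063 -0.334]
```

Run:
```python
from h import *
N=[.5645,.1709]
z=.1555
while z>.1495:
    z-=.0006
    ctrl.movel(N+[z],max_speed=.05); ctrl.pause(.05); s=st(f"{z:.4f}")
    if s['contact_force'][2]>4: break
```

```text
0.1549 t 15.82 p [0.5645 0.1709 0.1549] yaw 120.0 tilt 0.0 F [-0.2  0.9 -1.8] M [0.08 0.02 0.05] w 0.0157
0.1543 t 16.12 p [0.5646 0.1709 0.1544] yaw 120.0 tilt 0.02 F [ 0.3  0.  -0.6] M [-0.05  0.01 -0.04] w 0.0153
0.1537 t 16.43 p [0.5646 0.171  0.1542] yaw 120.0 tilt 0.04 F [-1.3 -1.3  5.7] M [-0.18  0.35  0.01] w 0.0153
```

Run:
```python
from h import *
N=[.5645,.1709]
z=.1537; y=120
while y<156:
    y+=3; z+=.0003
    ctrl.movep(N+[z],quat(np.radians(y))); ctrl.pause(.03); s=st(f"{z:.4f} {y}")
    f=s['contact_force'][2]
    if f>9: z+=.0003
    if f<3: z-=.0003
    if f<0 and y>140: break
    if f>20 or abs(s['wrist_torque'][2])>1.5: print("stop");break
```

```text
0.1540 123 t 16.71 p [0.5648 0.1713 0.1546] yaw 123.0 tilt 0.07 F [-0.  -0.7  5.3] M [-0.1   0.23  0.09] w 0.0151
0.1543 126 t 16.99 p [0.5649 0.1714 0.1549] yaw 126.0 tilt 0.08 F [-1.1  0.4  5.7] M [-0.13  0.16  0.05] w 0.0154
0.1546 129 t 17.27 p [0.5648 0.1714 0.1551] yaw 129.0 tilt 0.07 F [-1.3  0.1  5.1] M [-0.09  0.22  0.1 ] w 0.0154
0.1549 132 t 17.56 p [0.5648 0.1713 0.1554] yaw 132.0 tilt 0.07 F [-1.1 -0.2  6.4] M [-0.07  0.23  0.05] w 0.0154
0.1552 135 t 17.84 p [0.5648 0.1713 0.1557] yaw 135.0 tilt 0.07 F [0.  0.7 5.7] M [-0.05  0.27  0.09] w 0.0152
0.1555 138 t 18.12 p [0.565  0.1713 0.156 ] yaw 138.0 tilt 0.08 F [-0.2 -0.2  5.6] M [-0.03  0.1   0.12] w 0.0152
0.1558 141 t 18.41 p [0.5645 0.171  0.1557] yaw 140.9 tilt 0.02 F [-0.7  0.2  2.5] M [0.15 0.03 0.09] w 0.015
0.1558 144 t 18.69 p [0.5643 0.1707 0.1554] yaw 143.9 tilt 0.04 F [-0.5  0.2 -1.9] M [ 0.09 -0.01 -0.  ] w 0.0152
```

Run:
```python
from h import *
N=[.5645,.1709]
ctrl.movep(N+[.1552],quat(np.radians(149.5))); ctrl.pause(.1); st("149.5")
for z in [.153,.1505,.148,.1468,.1455,.1442,.143,.142]:
    ctrl.movel(N+[z],max_speed=.05); ctrl.pause(.1); s=st(f"{z:.4f}")
    if s['contact_force'][2]>12: print("stop");break
```

```text
149.5 t 19.04 p [0.5644 0.1708 0.155 ] yaw 149.3 tilt 0.02 F [-0.  -0.2 -2.7] M [ 0.05  0.04 -0.01] w 0.0153
0.1530 t 19.39 p [0.5645 0.1709 0.153 ] yaw 149.5 tilt 0.0 F [ 0.3 -1.5 -2.1] M [-0.02 -0.03 -0.01] w 0.0155
0.1505 t 19.74 p [0.5645 0.1709 0.1505] yaw 149.5 tilt 0.01 F [ 0.2  0.1 -1.6] M [ 0.06 -0.05  0.02] w 0.0156
0.1480 t 20.09 p [0.5645 0.1709 0.148 ] yaw 149.5 tilt 0.0 F [ 0.   0.3 -1.7] M [-0.06  0.03  0.06] w 0.015
0.1468 t 20.44 p [0.5646 0.171  0.147 ] yaw 149.5 tilt 0.02 F [ 0.3 -0.6  1.2] M [ 0.01 -0.    0.  ] w 0.0152
0.1455 t 20.79 p [0.5646 0.171  0.1456] yaw 149.5 tilt 0.02 F [0.4 0.7 1.2] M [ 0.09 -0.09 -0.02] w 0.015
0.1442 t 21.14 p [0.5646 0.171  0.1443] yaw 149.5 tilt 0.02 F [1.4 1.1 1.7] M [ 0.11 -0.1  -0.04] w 0.0155
0.1430 t 21.49 p [0.5646 0.171  0.1431] yaw 149.5 tilt 0.02 F [0.4 0.7 1.6] M [ 0.14 -0.15  0.03] w 0.0154
0.1420 t 21.84 p [0.5646 0.171  0.1421] yaw 149.5 tilt 0.01 F [1.7 1.5 1.8] M [ 0.17 -0.16 -0.02] w 0.0154
```

Run:
```python
from h import *
N=[.5645,.1709]; z=.1412
ctrl.movel(N+[z],max_speed=.05); ctrl.pause(.05); st("press")
y=149.5
while y>60:
    y-= 4 if y>92 else 1
    ctrl.movep(N+[z],quat(np.radians(y))); ctrl.pause(.02); s=st(f"{y}")
    if abs(s['wrist_torque'][2])>.8 or abs(s['contact_force'][2])>15 or np.hypot(*s['contact_force'][:2])>15 : print("stop");break
```

```text
press t 22.14 p [0.5646 0.171  0.1412] yaw 149.5 tilt 0.01 F [0.5 1.3 2.8] M [ 0.28 -0.28  0.03] w 0.0154
145.5 t 22.41 p [0.5644 0.1708 0.1412] yaw 145.6 tilt 0.03 F [-0.4  0.7  2.6] M [ 0.04 -0.09  0.05] w 0.0155
141.5 t 22.68 p [0.5643 0.1707 0.1411] yaw 141.7 tilt 0.04 F [ 0.2 -0.5  3.2] M [-0.05  0.05  0.  ] w 0.0154
137.5 t 22.94 p [0.5643 0.1707 0.1412] yaw 137.7 tilt 0.03 F [-0.6 -0.6  2.9] M [-0.15  0.12 -0.05] w 0.0153
133.5 t 23.21 p [0.5644 0.1708 0.1412] yaw 133.7 tilt 0.02 F [ 0.2 -0.3  2.2] M [-0.16  0.11  0.01] w 0.0155
129.5 t 23.48 p [0.5645 0.1709 0.1412] yaw 129.7 tilt 0.01 F [-0.4 -0.1  3.5] M [-0.1   0.04  0.05] w 0.015
125.5 t 23.74 p [0.5645 0.1709 0.1412] yaw 125.7 tilt 0.01 F [ 0.2 -0.4  2.4] M [-0.05  0.04 -0.01] w 0.0154
121.5 t 24.01 p [0.5645 0.1709 0.1412] yaw 121.7 tilt 0.01 F [-0.4 -0.5  1.8] M [-0.02 -0.01  0.  ] w 0.0149
117.5 t 24.27 p [0.5645 0.171  0.1413] yaw 117.7 tilt 0.01 F [ 0.4 -0.6  2.1] M [-0.05  0.04 -0.04] w 0.0148
113.5 t 24.54 p [0.5645 0.1709 0.1412] yaw 113.7 tilt 0.01 F [-1.  -0.2  1.4] M [0.02 0.02 0.01] w 0.0154
109.5 t 24.81 p [
[... 665 characters left out ...]
aw 88.6 tilt 0.0 F [-0.9 -1.   1.5] M [-0.04  0.04 -0.03] w 0.0157
87.5 t 26.68 p [0.5645 0.1709 0.1412] yaw 87.5 tilt 0.0 F [-0.9 -0.2  3.3] M [-0.    0.03 -0.02] w 0.0152
86.5 t 26.94 p [0.5645 0.1709 0.1412] yaw 86.5 tilt 0.0 F [-1.1 -0.7  2.4] M [-0.08 -0.04  0.03] w 0.0151
85.5 t 27.21 p [0.5645 0.1709 0.1412] yaw 85.5 tilt 0.0 F [-0.5  0.1  1.9] M [-0.04 -0.01 -0.05] w 0.015
84.5 t 27.48 p [0.5644 0.1711 0.1412] yaw 84.5 tilt 0.01 F [-0.9  0.   3. ] M [0.15 0.14 0.  ] w 0.0156
83.5 t 27.74 p [0.5644 0.1713 0.1412] yaw 83.5 tilt 0.02 F [-0.7  1.5  2.2] M [0.36 0.2  0.35] w 0.0152
82.5 t 28.01 p [0.5644 0.1712 0.1412] yaw 82.6 tilt 0.01 F [-1.7  2.1  1.5] M [0.39 0.25 0.82] w 0.0152
stop
```

Run:
```python
from h import *
N=[.5645,.1709]; z=.1412
ctrl.movep(N+[z],quat(np.radians(82.0))); ctrl.pause(.1); st("82")
ctrl.movep(N+[.1417],quat(np.radians(84.0))); ctrl.pause(.3); st("relax")
ctrl.ungrasp(); ctrl.pause(.2); st("open")
im,d,W,K=wrist("pics/w6.png")
ctrl.movel(N+[.27],max_speed=.15); ctrl.pause(.3); s=st("up")
im,d,W,K=wrist("pics/w7.png"); P,u,v=wcloud(d,W,K)
P=P[np.hypot(P[:,0]-N[0],P[:,1]-N[1])<.055]
for a,b in [(.125,.150),(.160,.185)]:
    Q=P[(P[:,2]>a)&(P[:,2]<b)]
    h=cv2.convexHull((Q[:,:2]*1000).astype(np.float32))[:,0]
    print(len(Q),np.median(Q,0).round(4),circ(h/1000).round(4),cv2.minAreaRect((Q[:,:2]*1000).astype(np.float32)))
for n in ["scene","side"]:
    im,_=vision.grab_frame(n); cv2.imwrite(f"pics/{n}9.png",im)
```

```text
82 t 28.36 p [0.5644 0.1712 0.1412] yaw 82.0 tilt 0.01 F [-1.2  1.7  1.4] M [0.55 0.32 1.11] w 0.0155
relax t 28.91 p [0.5644 0.171  0.1417] yaw 84.0 tilt 0.01 F [-1.8  3.6  1.8] M [0.74 0.42 0.21] w 0.0152
open t 29.79 p [0.5645 0.1709 0.1417] yaw 84.0 tilt 0.0 F [ 0.3  0.1 -1.6] M [-0.01  0.06  0.03] w 0.0853
up t 31.15 p [0.5644 0.1708 0.2695] yaw 84.0 tilt 0.05 F [ 0.1 -0.2  1. ] M [0.   0.03 0.02] w 0.0852
7752 [0.569  0.1753 0.1385] [0.5645 0.1706 0.0449] ((564.5160522460938, 170.5934295654297), (88.00196075439453, 88.53318786621094), 7.114309310913086)
1920 [0.5646 0.1741 0.1714] [0.5664 0.1713 0.0295] ((563.9874877929688, 171.30685424804688), (59.502197265625, 15.577230453491211), 84.37274932861328)
```

View pics/w7.png

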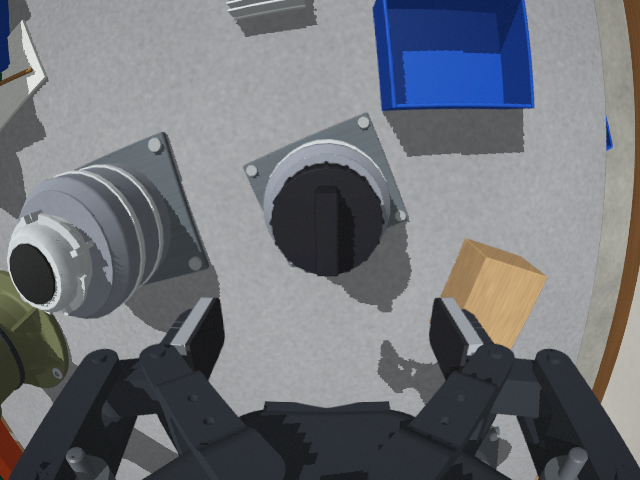

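View pics/side9.png

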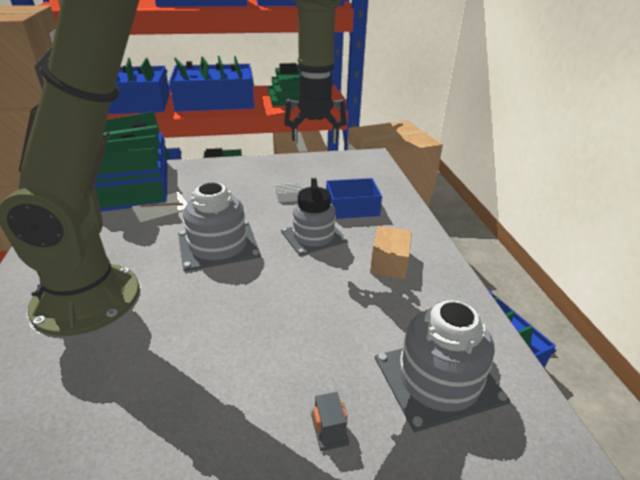

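Run:
```python
from h import *
st(); print(ticket.close_job())
```

```text
t 31.3 p [0.5644 0.1709 0.2698] yaw 84.0 tilt 0.02 F [-0.   0.  -0.1] M [-0.04  0.01 -0.04] w 0.0855
the job is handed in; nothing more can be done
None
```

The cap is back on the smallest canister and turned home to its stop. I let go, backed the gripper off and handed the job in at 31.3 s. No verdict is reported.

- **Setting and back turn:** I set the cap down with its pins on the ridges. It then turned about 24° anticlockwise under roughly 6 N until the push fell away at about 142–144°, showing the pins had dropped off the ridges into the gaps.
- **Turning home:** I pressed it about 6 mm below first touch of the seal and turned it about 66° clockwise to a firm stop. Torque rose to 1.1 N m there, and the highest push I read was 6.4 N.
- **Last checks:** After release the cap's top plate read 138.5 mm, which puts its underside 4.5 mm above the shoulder, the height given for turned home and let go. It sits centred on the neck, with the grip bar at 84.4° and the stop at about 84°. In the last side picture the canisters, bin, carton, transformer and heatsink look unmoved. I compared that by eye only and did not measure it.

No check failed or disagreed.

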